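Draw the tall screen from the leaning stack and register it on the light panel

TASK

Draw the tall, narrow printing screen up out of the stack leaning against the bench upstand, so that the low screens stay leaning where they stand, and set it gently on the slanted light panel for checking: foot down on the ledge, back flat on the panel and its side edge up against the upright side stop. The stop's setting is the register, so touch it lightly and do not shift it; leave the squeegee, ink tub and tape alone.

Things in the scene. Friction and masses are not known exactly. Their poses are not given: they have to be found in the camera images.
- tall_screen_centre (a point): The wanted screen: flat aluminium frame (bars 20 mm wide), coated mesh closing its front, 130 mm wide, 200 high, 20 thick, about 0.3 kg; the one tall screen in the leaning stack of four, at least one low one in front. Point: its centre. z runs up the frame, y along its width, x square to it, out of the stack. It leans 24 degrees from vertical, top towards the robot.
- low_screen_a_centre (a point): Low screen in the stack: same frame and mesh, 20 mm thick, 190 mm wide, 130 high. Point: its centre; axes as for the tall screen.
- low_screen_b_centre (a point): Low screen in the stack: same frame and mesh, 20 mm thick, 165 mm wide, 124 high. Point: its centre; axes as for the tall screen.
- low_screen_c_centre (a point): Low screen in the stack: same frame and mesh, 20 mm thick, 175 mm wide, 118 high. Point: its centre; axes as for the tall screen. Always the front one.
- upstand: The low wall the four screens lean on, face to face: plywood board 280 mm long (y), 18 thick (x), 95 high, fixed upright on the bench. Origin: centre of its underside; x points to the screens' side, away from the robot. The tall screen comes free when drawn up 135 mm along its own plane; those in front of it then settle back into the gap.
- light_panel: Slanted light panel, fixed: lit box 210 mm wide (y), 148 high (z, up its slope), 22 thick, leaning 32 degrees from vertical, top towards the robot. Origin: inner corner of panel face (x = 0) and foot ledge (z = 0), mid-width, 35 mm above the bench. x: out from the face along the ledge, which is 36 mm deep and falls towards the face; y: left seen from the robot.
- seat (a point): On the light panel, axes the same: x and z where the seated tall screen has its centre (10 mm out from the face, 100 mm up from the ledge); its y is not the seat's, the side stop gives that. The seated screen stands 52 mm above the panel's top edge.
- stop_face (a point): Contact face of the side stop at the ledge's +y end: upright steel bar 12 mm wide, 110 high, 24 mm out from the panel face. Point: on the flat face, which looks to the panel's -y; panel's axes. The screen's centre belongs 65 mm to the -y side of it. Set differently along the ledge each time; held by a thumbscrew only, it slips at about 20 N.
- squeegee_centre (a point): Bystander: wooden squeegee, 180 mm long (x), 92 mm wide, 25 mm high, lying on the bench. The point is at its middle.
- ink_tub: Bystander: white ink tub with a black lid, 90 mm across, 95 mm high. Origin under its centre.
- tape_roll: Bystander: roll of tape lying flat, 104 mm across, 48 mm high. Origin under its centre.
Mind the look-alikes: they are no part of the job. Leave any orange look-alike of the part that bears tall_screen_centre alone. Leave any pink look-alike of the part that bears low_screen_b_centre alone.

How it is judged (in metres and radians):
At the end, for the whole second after the job is handed in: The tall screen rests released on ledge and light panel (each within 3.5 mm, square within 2 degrees), its side edge within 3 mm of the stop, which has not shifted 3 mm; the low screens still lean (11 to 46 degrees from vertical), centres within 40 mm of their start (x of tall_screen_centre in the frame of light_panel between 0.006 and 0.0135 m and z of tall_screen_centre in the frame of light_panel between 0.0965 and 0.1035 m and y of tall_screen_centre in the frame of stop_face between -0.068 and -0.062 m and angle between the z axis of tall_screen_centre and the z axis of light_panel, either way round below 0.035 rad and angle between the x axis of tall_screen_centre and the x axis of light_panel, either way round below 0.035 rad and linear speed of tall_screen below 0.02 m/s and distance of stop_face from where it was at the start of the episode below 0.003 m and angle between low_screen_a_centre's own z axis and vertical between 0.2 and 0.8 rad and distance of each of low_screen_a_centre, low_screen_b_centre, low_screen_c_centre from where it was at the start of the episode below 0.04 m and angle between low_screen_b_centre's own z axis and vertical between 0.2 and 0.8 rad and angle between low_screen_c_centre's own z axis and vertical between 0.2 and 0.8 rad); the robot touches nothing.
It fails at once if a low screen is toppled or dragged out (leaning more than 52 degrees or its centre moved 60 mm) (angle between any of low_screen_a_centre, low_screen_b_centre, low_screen_c_centre's own z axis and vertical above 0.9 rad or distance of any of low_screen_a_centre, low_screen_b_centre, low_screen_c_centre from where it was at the start of the episode above 0.06 m).
It fails at once if the side stop is shoved 5 mm out of its setting (distance of stop_face from where it was at the start of the episode above 0.005 m).
It fails at once if the screen is banged or pressed on the light panel with more than 60 N (contact force between tall_screen and light_panel above 60 N).
It fails at once if the squeegee, ink tub or tape is moved by 30 mm (distance of any of squeegee_centre, ink_tub, tape_roll from where it was at the start of the episode above 0.03 m).
It also fails if it takes over 67 s, if anything falls off the work surface, if the arm or the gripper's body presses on something with over 40 N, if the wrist force passes 120 N, or if a joint passes its speed limit or range.

ROBOT

A 6-joint arm with a two-finger parallel gripper is mounted at the origin on the work surface. World frame = base frame: x ahead of the robot, y to its left, z up, the work surface at z = 0. Lengths are in mm, angles in degrees, forces in N, time in s.
With the tool pointing down it reaches from about 350 to 850 mm from the base axis. Payload 8.1 kg.
Tool frame: the origin (TCP) lies at the very end of the fingers, on their centre line; the grasp point (between the pads) lies 19 mm behind it; z points along the fingers, y is the direction in which the jaws open and shut (so a half turn about z gives the same grasp; the last joint's range is limited). The gripper opens to 85 mm and grips with 20 to 120 N. Pads are 22 mm wide; open, the fingers measure 114 mm over their backs; the gripper's body (76 mm by 85 mm) begins 54 mm behind the grasp point. The pads swing forward as they close: fully open they stand 13 mm farther back than shut.
Start: joints at [-68.033, 7.471, 85.268, -0, 87.261, -4.893], TCP at [271.109, -535.262, 231.292] pointing down, gripper open.
Joint ranges: [-169.43, 169.43], [-51.17, 129.36], [1.28, 143.12], [-76.62, 256.62], [0, 156.53], [-152.29, 152.29]. Speed limits (degrees/s): [136.94, 136.94, 159.86, 180, 180, 180].

INTERFACE

Orientations are given as [roll, pitch, yaw] about the fixed x, y, z axes, in that order (R = Rz(yaw) Ry(pitch) Rx(roll)).
In Python, from bench import r, eyes gives the robot as it stands. The module is installed in compiled form; this text tells all that it offers.
- The arm moves only by the tool play_rows, never from a script. Its argument "deltas" is a list of rows, each a list of 3 entries, a list of its own where there are three numbers: the shift along the tool's x, y, z in m, then the turn, a rotation vector about the tool's x, y, z in rad, then the closure, from 0 (fully open) to 1 (shut). A call has 1 to 8 rows; each row shifts and turns the pose as measured when the row begins, along the tool's axes as they then stand; what a row does not reach is not made up. A row lasts 1/8 s, in which the tool goes at most 62.5 mm and 10.7 degrees, less where a joint would pass 70% of its speed; a pose out of reach is approached as far as the arm can. A call with a gripper value outside its range is refused whole. The fingers move at their own pace and stop on an object; "force" is the grip in N (left out, the last holds). Time passes only in rows, so rows that do not move let the fingers close. It gives the time, the measured TCP pose, the force and the opening at its end, in the units of the state.
- r.sense(): the state, without advancing time (a new reading comes with each control period).
- eyes.snapshot(name): name is "scene" or "top"; returns the picture (400x640x3 uint8, red, green, blue); there is no depth.
- eyes.get_calibration(name): a dict with "mtx" (3x3 intrinsics, pixels), "R" (3x3) and "t" (3): a world point X has camera coordinates R X + t. Camera axes: x right, y down, z forward; pixel columns grow to the right and rows downward; lengths in mm; the calibration is good to about 2 mm. A picture is of the moment at which its call begins. get_calibration takes no time and is no camera call.
- r.hand_in(): hands the job in, once; it reports no verdict.
The state is a dict: "time": time; "joint_pos": joint angles; "qd": joint speeds; "joint_efforts": joint torques, N m; "tool_pos": TCP position; "tcp_rot": TCP orientation; "ft_force": force on the tool from outside, world axes, zero at the start; "wrist_torque": the same for the moment, N m; "finger_gap": finger opening in mm.
Only numpy, scipy, OpenCV 4.12 (cv2) and the standard library are available. Lean on these libraries where they do the work, as an engineer would, in place of code of your own. Each camera call takes 0.05 s, during which the arm holds its last target. There are 200 camera calls.

## Working session

There is one attempt and no reset: what is moved stays moved. The work goes in short steps, Python scripts to look and compute and a tool call to move; the robot and the scene stay as the last step left them, time stands still between calls to the robot, and variables do not carry over. Pictures are saved under pics/ and viewed, about 8 in all and at most 12, crops included, and the job is handed in when it is done.

Besides the shell and the picture viewer there is one more tool, called after "Call:" as name(argument=value, ...), one argument or row to a line, values as JSON. play_rows: Moves the arm, as the interface text tells. Its arguments: {"type":"object","properties":{"deltas":{"type":"array"},"force":{"type":"number"}},"required":["deltas"]}

```bash
mkdir -p pics
python3 - <<'E'
from bench import r,eyes
import cv2,numpy as np
for n in("scene","top"):
    cv2.imwrite(f"pics/{n}0.png",eyes.snapshot(n)[:,:,::-1])
    c=eyes.get_calibration(n);print(n,c)
s=r.sense();print(s)
E
```

```text
scene {'mtx': array([[365.11336885,   0.        , 327.3320812 ],
       [  0.        , 365.11336885, 195.60263226],
       [  0.        ,   0.        ,   1.        ]]), 'R': array([[-0.71911969,  0.69487392,  0.00413472],
       [ 0.44993479,  0.47015206, -0.75928633],
       [-0.52955222, -0.5441574 , -0.65074356]]), 't': array([ 394.02745933, -139.66584429, 1440.13322868])}
top {'mtx': array([[383.50026231,   0.        , 314.05957422],
       [  0.        , 383.50026231, 200.8507246 ],
       [  0.        ,   0.        ,   1.        ]]), 'R': array([[ 2.74403294e-02, -9.99614761e-01,  4.16633555e-03],
       [-9.87406954e-01, -2.77543594e-02, -1.55747242e-01],
       [ 1.55802876e-01,  1.59886917e-04, -9.87788155e-01]]), 't': array([  -2.91459661,  563.6113126 , 1153.29184225])}
{'time': 0.1, 'joint_pos': array([-6.80334691e+01,  7.51161905e+00,  8.53232723e+01,  4.49161463e-04,
        8.72607623e+01, -4.89455748e+00]), 'qd': array([ 0.08833888, -0.0100483 , -0.11802379,  0.11249537,  0.00057901,
       -0.04407198]), 'joint_efforts': array([ 1.21419202e-03, -5.70955074e+01, -5.01940405e+01, -1.71424463e-04,
        8.25043389e-03,  6.02584282e-05]), 'tool_pos': array([ 270.92157036, -534.80152927,  230.33835664]), 'tcp_rot': array([-1.79904733e+02, -8.60835984e-03,  2.68610594e+01]), 'ft_force': array([ 0.38096658,  0.82656382, -0.99163897]), 'wrist_torque': array([-0.00472705,  0.02462216, -0.02054082]), 'finger_gap': 85.27148723722918}
```

View pics/scene0.png

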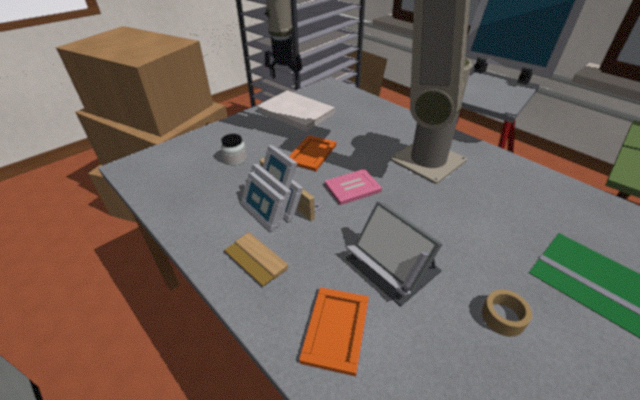

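View pics/top0.png

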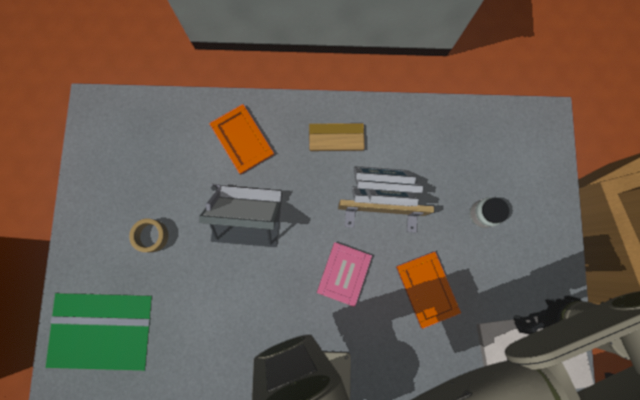

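Run:
```python
import cv2,numpy as np
t=cv2.imread("pics/top0.png");s=cv2.imread("pics/scene0.png")
def crop(im,x,y,w,h,k):
    o=cv2.resize(im[y:y+h,x:x+w],None,fx=k,fy=k,interpolation=cv2.INTER_CUBIC)
    for i in range(x-x%10+10,x+w,10): cv2.putText(o,str(i),((i-x)*k,8),0,.3,(0,0,255),1); cv2.line(o,((i-x)*k,10),((i-x)*k,16),(0,0,255),1)
    for i in range(y-y%10+10,y+h,10): cv2.putText(o,str(i),(0,(i-y)*k),0,.3,(0,0,255),1); cv2.line(o,(18,(i-y)*k),(24,(i-y)*k),(0,0,255),1)
    return o
cv2.imwrite("pics/stack.png",np.hstack([crop(t,335,155,105,80,4)[:320],crop(s,235,140,90,80,4)]) if 0 else np.vstack([crop(t,335,160,110,60,5),crop(s,228,142,110,58+0,5)]))
cv2.imwrite("pics/panel.png",np.vstack([crop(t,190,175,110,56,5),crop(s,338,196,110,60,5)][:1]+[crop(s,338,200,110,60,5)]))
a=cv2.imread("pics/stack.png");print(a.shape)
```

```text
(590, 550, 3)
```

View pics/stack.png

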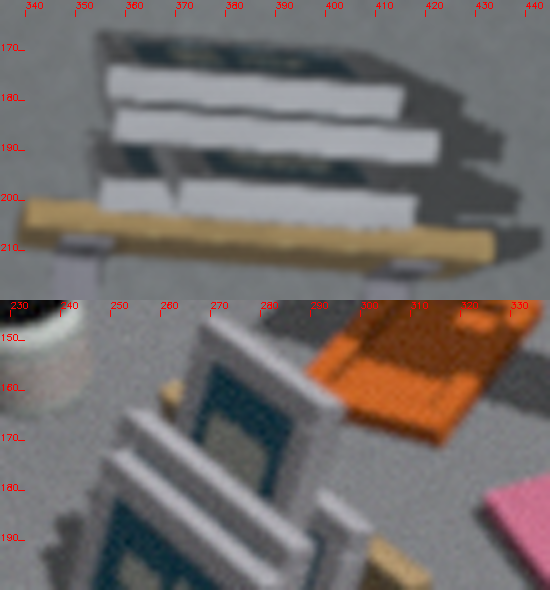

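View pics/panel.png

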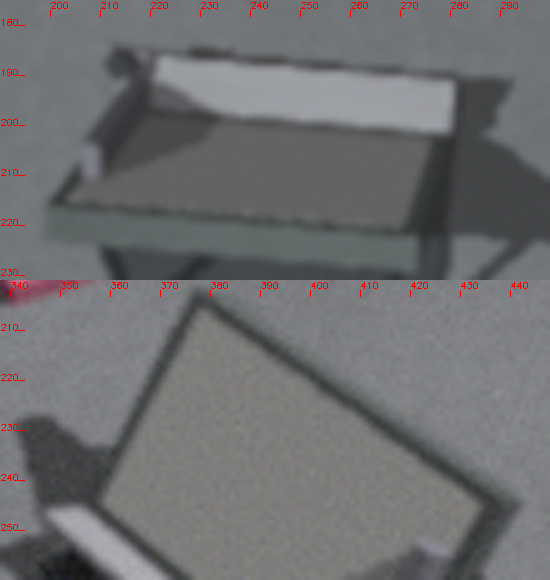

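```bash
cat > h.py <<'E'
import cv2,numpy as np
from bench import r,eyes
from scipy.spatial.transform import Rotation as Ro
def ray(n,p):
    c=eyes.get_calibration(n);R,t=c["R"],np.array(c["t"])
    return -R.T@t, R.T@np.linalg.solve(c["mtx"],[p[0],p[1],1.])
def onz(n,p,z):
    C,d=ray(n,p);return C+d*(z-C[2])/d[2]
def proj(n,X):
    c=eyes.get_calibration(n);q=c["mtx"]@(c["R"]@np.array(X)+c["t"]);return q[:2]/q[2]
def stereo(pt,ps):
    A=[];b=[];
    (C1,d1),(C2,d2)=ray("top",pt),ray("scene",ps)
    s=np.linalg.lstsq(np.c_[d1,-d2],C2-C1,rcond=None)[0]
    a,b=C1+s[0]*d1,C2+s[1]*d2
    return (a+b)/2,np.linalg.norm(a-b)
def edge(img,p,q,sgn,w=3,tr=.06):
    "strongest edge near line p-q, across rows; sgn +1 = dark->bright going down. returns ends"
    g=cv2.cvtColor(img,cv2.COLOR_BGR2GRAY).astype(float);P=[]
    for x in range(int(np.ceil(p[0])),int(q[0])+1):
        y0=p[1]+(q[1]-p[1])*(x-p[0])/(q[0]-p[0]);ys=np.arange(int(round(y0))-w,int(round(y0))+w+1)
        d=np.clip(sgn*(g[ys+1,x]-g[ys,x]),0,None)
        if d.max()>8:
            k=d.argmax();sl=slice(max(k-1,0),k+2);P.append((x,(d[sl]*(ys[sl]+.5)).sum()/d[sl].sum()))
    P=np.array(P);vx,vy,x0,y0=cv2.fitLine(P.astype(np.float32),cv2.DIST_HUBER,0,.01,.01).ravel()
    f=lambda x:(x,y0+(x-x0)*vy/vx)
    return f(p[0]),f(q[0]),len(P)
E
python3 - <<'E'
from h import *
t=cv2.imread("pics/top0.png")
def line(nm,p,q,s,z):
    a,b,n=edge(t,p,q,s);A,B=onz("top",a,z),onz("top",b,z)
    print(nm,n,np.round(a,1),np.round(b,1),A.round(1),B.round(1),"yaw",np.degrees(np.arctan2((B-A)[0],-(B-A)[1])).round(2))
c,s=np.cos(np.radians(24)),np.sin(np.radians(24))
line("tall front",(373,196),(415,199),1,200*c+20*s)
line("tall back",(373,203),(415,205.5),-1,200*c)
line("upst front",(343,200),(352,200.5),1,95)
line("a front",(359,181.5),(420,186),1,130*c+20*s)
line("a back",(359,188),(420,192.5),-1,130*c)
line("c front",(358,173),(412,177),1,118*c+20*s)
cc,ss=np.cos(np.radians(32)),np.sin(np.radians(32))
line("ledge in",(224,198),(276,201),-1,35)
line("ledge out",(222,186),(277,190.5),1,35+36*ss)
line("panel top",(204,216),(268,221),1,35+148*cc)
g=cv2.cvtColor(t,cv2.COLOR_BGR2GRAY)
print("tall L/R row199-202");print(g[198:203,364:376]);print(g[200:204,410:422]);print(g[184:216:2,200:222])
print(g[200:221:3,264:284])
E
```

```text
tall front 43 [373.  195.1] [415.  198.4] [ 560.8 -148.5  190.8] [ 554.8 -263.7  190.8] yaw -2.94
tall back 43 [373.  202.8] [415.  205.1] [ 540.9 -149.8  182.7] [ 537.6 -265.6  182.7] yaw -1.61
upst front 10 [343.  199.9] [352.  199.7] [560.9 -73.7  95. ] [ 562.  -100.6   95. ] yaw 2.38
a front 62 [359.  181.4] [420.  185.8] [ 611.7 -117.3  126.9] [ 603.6 -295.9  126.9] yaw -2.61
a back 62 [359.  187.7] [420.  192.4] [ 594.6 -118.4  118.8] [ 585.5 -297.8  118.8] yaw -2.9
c front 55 [358.  172.5] [412.  176.7] [ 641.  -115.3  115.9] [ 632.7 -275.6  115.9] yaw -2.98
ledge in 53 [224.  196.2] [276.  200.9] [571.7 296.7  35. ] [561.5 132.4  35. ] yaw -3.55
ledge out 56 [222.  185.9] [277.  190.7] [600.8 300.4  54.1] [590.7 128.7  54.1] yaw -3.39
panel top 65 [204.  216.7] [268.  222.1] [491.8 318.9 160.5] [481.5 139.5 160.5] yaw -3.28
tall L/R row199-202
[[165 166 166 162 144 119 123 148 162 165 166 166]
 [166 166 165 164 155 137 133 152 162 164 164 165]
 [164 165 165 165 161 148 144 158 163 164 163 164]
 [160 162 162 163 161 151 150 159 162 162 163 163]
 [144 150 153 155 156 155 152 15
[... 1609 characters left out ...]
8  99  99]
 [ 86  65  61  81  98 103  99  96  96  97  99  99 100  99  99  99 101  99
   99  99  99  99]]
[[115 115 117 120 123 128 136 138 139 145 153 153 151 151 149 132  97  67
   67  69]
 [ 98  98  98  97  97  97  97  97  97  97  93  87  72  59  56  54  52  59
   67  68]
 [ 99  99  99  99  99 100  99  99  99  98  94  78  62  54  53  49  54  62
   68  69]
 [ 99  99  99  99  99  99  99 100 100  94  79  60  56  53  49  51  59  66
   67  67]
 [ 99  99  99  99  99  99  99  99  94  79  62  56  53  49  47  51  59  67
   69  68]
 [ 99  99  99  99  99  99  99  93  78  62  57  53  49  47  48  53  62  69
   70  69]
 [ 99  99  99  99  99  98  94  79  62  56  52  49  47  47  49  57  67  69
   69  70]]
```

```bash
cat >> h.py <<'E'
def frame(lean,yaw):  # columns: tool x,y,z for a screen leaning so; u up the screen = -tool z, n = tool y
    l=np.radians(lean);Z=Ro.from_euler('z',yaw,degrees=True).as_matrix()
    n=Z@[np.cos(l),0,np.sin(l)];u=Z@[-np.sin(l),0,np.cos(l)];return np.c_[np.cross(n,-u),n,-u]
def rel(P,R):
    s=r.sense();Rc=Ro.from_euler('xyz',s["tcp_rot"],degrees=True).as_matrix()
    print("t",s["time"],"tcp",s["tool_pos"].round(1),"F",s["ft_force"].round(1),"gap",round(s["finger_gap"],1),
     "\n shift tool mm",(Rc.T@(P-s["tool_pos"])).round(1),"shift in target axes",(R.T@(P-s["tool_pos"])).round(1),"turn rad",Ro.from_matrix(Rc.T@R).as_rotvec().round(4))
G=frame(24,-2.8);SY=-3.4;S=frame(32,SY)
E
python3 - <<'E'
from h import *
f,b=onz("top",(394.2,196.75),190.8),onz("top",(394.2,204.0),182.7);T=(f+b)/2;print("tall top centre",T.round(1), "scene check",proj("scene",T).round(1))
for d in(-65,65):print(proj("scene",f+G[:,0]*d).round(1),proj("scene",T+G[:,0]*d).round(1))
cc,ss=np.cos(np.radians(32)),np.sin(np.radians(32))
q=onz("top",(209.6,206),35+110*cc+12*ss);print("stop top pt",q.round(1))
n,u,y=S[:,1],-S[:,2],S[:,0]
st=q-110*u-12*n;print("stop foot on face",st.round(1))
# ledge line x at that y
L=np.array([561.5,132.4,35.]);O=L+y*((st-L)@y);print("corner line at stop y",O.round(1))
print("stop scene check",proj("scene",q).round(1))
C=O-65*y+10*n+100*u;print("seated centre",C.round(1),"seated top",(C+100*u).round(1))
rel(T-G[:,2]*80,G)
E
```

```text
tall top centre [ 548.5 -207.5  186.8] scene check [281.3 153.3]
[267.2 144.9] [269.5 144.7]
[291.6 162.7] [293.9 162.4]
stop top pt [525.8 312.4 134.6]
stop foot on face [573.8 309.6  35. ]
corner line at stop y [572.  309.7  35. ]
stop scene check [421.7 252.8]
seated centre [523.7 247.4 125.1] seated top [470.8 250.6 209.9]
t 0.1 tcp [ 270.9 -534.8  230.3] F [ 0.4  0.8 -1. ] gap 85.3 
 shift tool mm [ 367.2 -182.8  -29.1] shift in target axes [340.5 220.9  66.1] turn rad [-0.3806  0.2195 -1.0373]
```

Call:
play_rows(
  deltas=[
    [[0.04, -0.02, -0.008], [-0.05, 0.03, -0.14], 0],
    [[0.04, -0.02, -0.008], [-0.05, 0.03, -0.14], 0],
    [[0.04, -0.01, -0.008], [-0.05, 0.03, -0.14], 0],
    [[0.04, 0.0, -0.008], [-0.05, 0.03, -0.14], 0],
    [[0.04, 0.0, -0.008], [-0.05, 0.03, -0.14], 0],
    [[0.04, 0.01, -0.008], [-0.05, 0.03, -0.14], 0],
    [[0.04, 0.02, 0], [-0.05, 0.03, -0.14], 0],
    [[0, 0, 0], [0, 0, 0], 0],
  ],
)

```text
time: 1.1
tool_pos: [432.3, -279.3, 293.4]
tcp_rot: [157.2, -1.1, 85.7]
ft_force: [0.6, -1.2, 1.0]
finger_gap: 85.1
```

```bash
cat >> h.py <<'E'
T=np.array([548.5,-207.5,186.8])
E
python3 -c "
from h import *
rel(T-G[:,2]*50,G)"
```

```text
t 1.1 tcp [ 432.3 -279.3  293.4] F [ 0.6 -1.2  1. ] gap 85.1 
 shift tool mm [78.6 58.9 92.5] shift in target axes [77.4 59.4 93.2] turn rad [-0.0205 -0.0071 -0.0311]
```

Call:
play_rows(
  deltas=[
    [[0.03, 0.025, 0.0], [-0.02, -0.007, -0.031], 0],
    [[0.025, 0.02, 0.02], [0, 0, 0], 0],
    [[0.02, 0.015, 0.035], [0, 0, 0], 0],
    [[0.003, 0, 0.035], [0, 0, 0], 0],
    [[0, 0, 0], [0, 0, 0], 0],
    [[0, 0, 0], [0, 0, 0], 0],
  ],
)

```text
time: 1.85
tool_pos: [528.5, -209.2, 232.9]
tcp_rot: [156.3, 0.1, 86.6]
ft_force: [-0.1, 0.1, 1.1]
finger_gap: 85.3
```

```bash
python3 -c "
from h import *
rel(T+G[:,2]*33,G)
t,s=eyes.snapshot('top'),eyes.snapshot('scene')
a=cv2.resize(t[130:240,320:450],None,fx=3,fy=3);b=cv2.resize(s[90:230,220:350],None,fx=3,fy=3)
cv2.imwrite('pics/pre.png',np.hstack([cv2.copyMakeBorder(a,0,90,0,0,0),b])[:,:,::-1])"
```

```text
t 1.85 tcp [ 528.5 -209.2  232.9] F [-0.1  0.1  1.1] gap 85.3 
 shift tool mm [ 3.2 -0.2 83.2] shift in target axes [ 2.7 -0.6 83.2] turn rad [-0.0054  0.0054 -0.01  ]
```

View pics/pre.png

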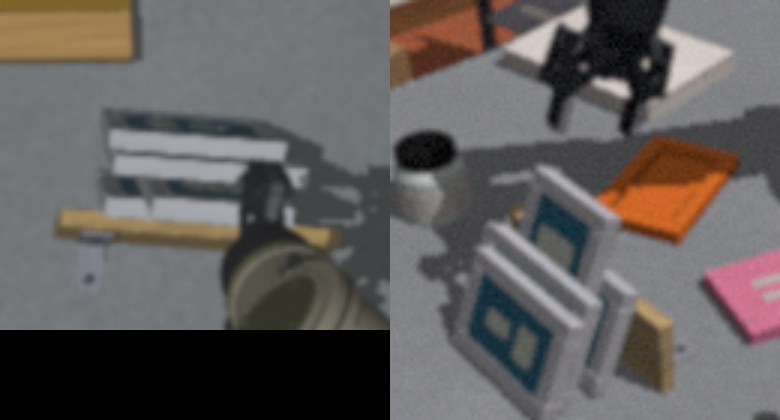

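Call:
play_rows(
  deltas=[
    [[0.003, 0, 0.025], [-0.005, 0.005, -0.01], 0],
    [[0, 0, 0.025], [0, 0, 0], 0],
    [[0, 0, 0.02], [0, 0, 0], 0],
    [[0, 0, 0.012], [0, 0, 0], 0],
    [[0, 0, 0], [0, 0, 0], 0],
    [[0, 0, 0], [0, 0, 0], 0],
  ],
)

```text
time: 2.7
tool_pos: [564.6, -214.4, 166.3]
tcp_rot: [155.3, 0.4, 86.8]
ft_force: [-0.0, -0.8, 0.8]
finger_gap: 85.6
```

```bash
python3 -c "
from h import *
rel(T+G[:,2]*33,G)"
```

```text
t 2.7 tcp [ 564.6 -214.4  166.3] F [-0.  -0.8  0.8] gap 85.6 
 shift tool mm [ 6.1 -6.8  7.5] shift in target axes [ 6.1 -6.7  7.6] turn rad [ 0.0115  0.0096 -0.0027]
```

Call:
play_rows(
  deltas=[
    [[0.006, -0.007, 0.007], [0.011, 0.01, -0.003], 0],
    [[0, 0, 0], [0, 0, 0], 0],
    [[0, 0, 0], [0, 0, 0], 0.3],
    [[0, 0, 0], [0, 0, 0], 0.6],
  ],
  force=40,
)

```text
time: 3.2
tool_pos: [561.7, -208.3, 158.4]
tcp_rot: [155.9, 0.0, 87.2]
ft_force: [-0.0, 0.6, 0.1]
finger_gap: 51.7
```

```bash
python3 -c "
from h import *
rel(T+G[:,2]*33,G)"
```

```text
t 3.2 tcp [ 561.7 -208.3  158.4] F [-0.   0.6  0.1] gap 51.7 
 shift tool mm [ 0.2 -0.5  1.7] shift in target axes [ 0.2 -0.5  1.7] turn rad [0.0021 0.0001 0.0009]
```

Call:
play_rows(
  deltas=[
    [[0, 0, 0.0015], [0.002, 0, 0], 0.65],
    [[0, 0, 0], [0, 0, 0], 0.75],
    [[0, 0, 0], [0, 0, 0], 0.85],
    [[0, 0, 0], [0, 0, 0], 0.95],
    [[0, 0, 0], [0, 0, 0], 0.95],
    [[0, 0, 0], [0, 0, 0], 0.95],
  ],
)

```text
time: 3.95
tool_pos: [562.5, -208.4, 157.3]
tcp_rot: [156.0, 0.0, 87.2]
ft_force: [-0.6, 1.0, 1.7]
finger_gap: 19.6
```

```bash
python3 -c "
from h import *
rel(T+G[:,2]*33,G)"
```

```text
t 3.95 tcp [ 562.5 -208.4  157.3] F [-0.6  1.   1.7] gap 19.6 
 shift tool mm [ 0.2 -0.8  0.3] shift in target axes [ 0.2 -0.8  0.3] turn rad [0.0003 0.0002 0.001 ]
```

Call:
play_rows(
  deltas=[
    [[0, 0, -0.006], [0, 0, 0], 0.95],
    [[0, 0, -0.008], [0, 0, 0], 0.95],
    [[0, 0, -0.008], [0, 0, 0], 0.95],
    [[0, 0, -0.008], [0, 0, 0], 0.95],
    [[0, 0, -0.008], [0, 0, 0], 0.95],
    [[0, 0, 0], [0, 0, 0], 0.95],
  ],
)

```text
time: 4.7
tool_pos: [545.6, -207.2, 193.9]
tcp_rot: [156.0, 0.0, 87.3]
ft_force: [0.9, -0.1, -1.8]
finger_gap: 19.5
```

```bash
python3 -c "
from h import *
rel(T-G[:,2]*(145-33),G)"
```

```text
t 4.7 tcp [ 545.6 -207.2  193.9] F [ 0.9 -0.1 -1.8] gap 19.5 
 shift tool mm [-1.000e-01 -2.000e-01 -1.043e+02] shift in target axes [-1.000e-01 -2.000e-01 -1.043e+02] turn rad [-0.0004 -0.0003  0.0009]
```

Call:
play_rows(
  deltas=[
    [[0, 0, -0.01], [0, 0, 0], 0.95],
    [[0, 0, -0.012], [0, 0, 0], 0.95],
    [[0, 0, -0.012], [0, 0, 0], 0.95],
    [[0, 0, -0.012], [0, 0, 0], 0.95],
    [[0, 0, -0.012], [0, 0, 0], 0.95],
    [[0, 0, -0.01], [0, 0, 0], 0.95],
    [[0, 0, 0], [0, 0, 0], 0.95],
  ],
)

```text
time: 5.58
tool_pos: [515.6, -205.9, 260.8]
tcp_rot: [156.0, 0.0, 87.2]
ft_force: [0.2, -0.0, -2.0]
finger_gap: 19.5
```

```bash
python3 -c "
from h import *
rel(T-G[:,2]*(165-33),G)
t,s=eyes.snapshot('top'),eyes.snapshot('scene')
b=cv2.resize(s[60:230,220:350],None,fx=3,fy=3)
cv2.imwrite('pics/draw.png',b[:,:,::-1])"
```

```text
t 5.575 tcp [ 515.6 -205.9  260.8] F [ 0.2 -0.  -2. ] gap 19.5 
 shift tool mm [ -0.   -0.1 -51. ] shift in target axes [  0.  -0. -51.] turn rad [-0.0005  0.0002  0.0008]
```

View pics/draw.png

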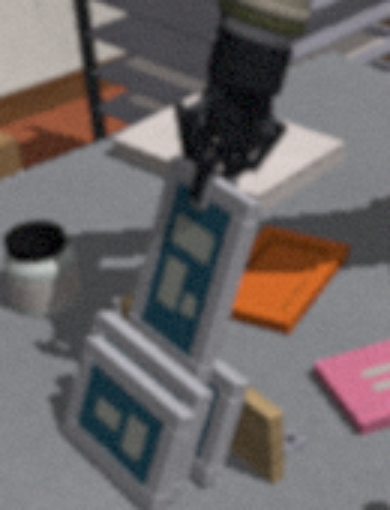

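Call:
play_rows(
  deltas=[
    [[0, 0, -0.01], [0, 0, 0], 0.95],
    [[0, 0, -0.01], [0, 0, 0], 0.95],
    [[0, 0, -0.01], [0, 0, 0], 0.95],
    [[0, 0, -0.012], [0, 0, 0], 0.95],
    [[0, 0, -0.014], [0, 0, 0], 0.95],
    [[0, 0, -0.02], [0, 0, 0], 0.95],
    [[0, 0, -0.02], [0, 0, 0], 0.95],
    [[0, 0, 0], [0, 0, 0], 0.95],
  ],
)

```text
time: 6.68
tool_pos: [473.7, -203.7, 353.3]
tcp_rot: [156.1, 0.0, 87.2]
ft_force: [0.2, -1.2, -3.5]
finger_gap: 19.8
```

```bash
cat >> h.py <<'E'
C=np.array([523.7,247.4,125.1])  # seated centre estimate
SEAT=C+(100-33)*-S[:,2]          # tcp when seated
def at(yy,n,u): return SEAT+yy*S[:,0]+n*S[:,1]-u*S[:,2]
E
python3 -c "
from h import *
rel(at(-30,30,90),S)
t,s=eyes.snapshot('top'),eyes.snapshot('scene')
cv2.imwrite('pics/drawn.png',s[60:260,180:460][:,:,::-1].repeat(2,0).repeat(2,1))"
```

```text
t 6.675 tcp [ 473.7 -203.7  353.3] F [ 0.2 -1.2 -3.5] gap 19.8 
 shift tool mm [423.7 -59.3  60.2] shift in target axes [423.3 -71.3  48.8] turn rad [-0.1418 -0.0049  0.0101]
```

View pics/drawn.png

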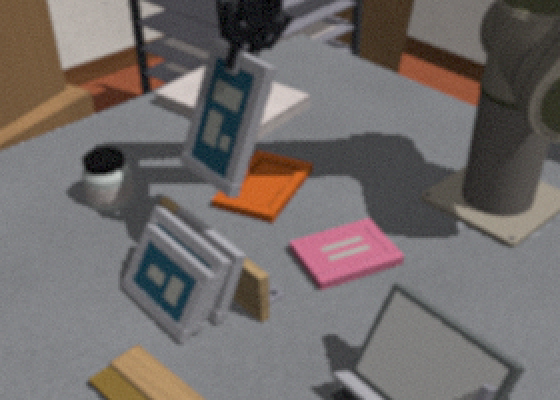

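Call:
play_rows(
  deltas=[
    [[0.03, 0, -0.005], [-0.02, 0, 0], 0.95],
    [[0.05, 0, 0], [-0.02, 0, 0], 0.95],
    [[0.055, 0, 0], [-0.02, 0, 0], 0.95],
    [[0.055, 0, 0], [-0.02, 0, 0], 0.95],
    [[0.055, 0, 0], [-0.02, 0, 0], 0.95],
    [[0.055, 0, 0], [-0.02, 0, 0], 0.95],
    [[0.03, 0, 0], [-0.02, 0, 0], 0.95],
    [[0, 0, 0], [0, 0, 0], 0.95],
  ],
)

```text
time: 7.78
tool_pos: [484.9, 137.6, 343.9]
tcp_rot: [148.9, -0.4, 87.2]
ft_force: [-1.3, -0.7, -2.9]
finger_gap: 19.7
```

```bash
python3 -c "
from h import *
rel(at(-30,30,60),S)"
```

```text
t 7.775 tcp [484.9 137.6 343.9] F [-1.3 -0.7 -2.9] gap 19.7 
 shift tool mm [ 81.4 -57.   77.5] shift in target axes [ 82.  -58.7  75.6] turn rad [-0.0156 -0.0117  0.0061]
```

Call:
play_rows(
  deltas=[
    [[0.03, -0.02, 0], [-0.016, -0.012, 0.006], 0.95],
    [[0.03, -0.02, 0.01], [0, 0, 0], 0.95],
    [[0.02, -0.017, 0.02], [0, 0, 0], 0.95],
    [[0, 0, 0.02], [0, 0, 0], 0.95],
    [[0, 0, 0.015], [0, 0, 0], 0.95],
    [[0, 0, 0], [0, 0, 0], 0.95],
  ],
)

```text
time: 8.52
tool_pos: [474.0, 215.8, 250.4]
tcp_rot: [148.5, 0.3, 86.3]
ft_force: [0.4, -0.2, -3.7]
finger_gap: 19.3
```

```bash
python3 -c "
from h import *
rel(at(-30,15,15),S)
t,s=eyes.snapshot('top'),eyes.snapshot('scene')
cv2.imwrite('pics/n_t.png',t[:,:,::-1]);cv2.imwrite('pics/n_s.png',s[:,:,::-1])
a=cv2.resize(t[150:240,180:310],None,fx=3,fy=3);b=cv2.resize(s[150:310,330:450],None,fx=3,fy=3)
cv2.imwrite('pics/near.png',np.hstack([cv2.copyMakeBorder(a,0,210,0,0,0),b])[:,:,::-1])"
```

```text
t 8.525 tcp [474.  215.8 250.4] F [ 0.4 -0.2 -3.7] gap 19.3 
 shift tool mm [  4.8 -10.5  49.6] shift in target axes [  4.5 -11.   49.5] turn rad [-0.0088  0.0064 -0.0014]
```

View pics/near.png

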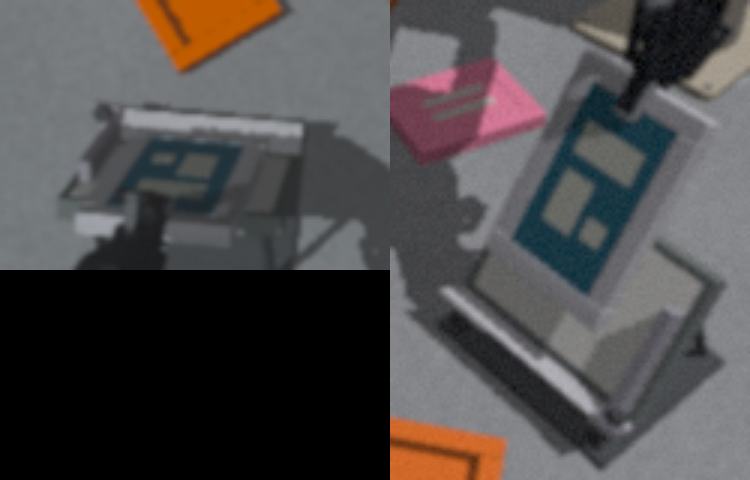

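Call:
play_rows(
  deltas=[
    [[0.005, -0.005, 0.01], [-0.009, 0.006, -0.001], 0.95],
    [[0, -0.005, 0.014], [0, 0, 0], 0.95],
    [[0, -0.001, 0.014], [0, 0, 0], 0.95],
    [[0, 0, 0.008], [0, 0, 0], 0.95],
    [[0, 0, 0], [0, 0, 0], 0.95],
    [[0, 0, 0], [0, 0, 0], 0.95],
  ],
)

```text
time: 9.38
tool_pos: [491.5, 220.7, 206.2]
tcp_rot: [147.7, -0.2, 86.6]
ft_force: [0.5, -0.1, -1.7]
finger_gap: 19.4
```

```bash
python3 -c "
from h import *
rel(at(-30,4,2),S)"
```

```text
t 9.375 tcp [491.5 220.7 206.2] F [ 0.5 -0.1 -1.7] gap 19.4 
 shift tool mm [ -1.5 -13.2  15.9] shift in target axes [ -1.4 -13.1  16. ] turn rad [ 0.0052 -0.0022 -0.0023]
```

Call:
play_rows(
  deltas=[
    [[0, -0.005, 0.003], [0.005, -0.002, -0.002], 0.95],
    [[0, -0.005, 0.004], [0, 0, 0], 0.95],
    [[0, 0, 0.003], [0, 0, 0], 0.95],
    [[0, 0, 0], [0, 0, 0], 0.95],
  ],
)

```text
time: 9.88
tool_pos: [488.3, 221.3, 192.5]
tcp_rot: [147.9, -0.1, 86.6]
ft_force: [0.1, 0.2, -3.2]
finger_gap: 19.6
```

```bash
python3 -c "
from h import *
rel(at(-30,4,0),S)
for i in range(4):
  eyes.snapshot('top');s=r.sense();print((S.T@s['ft_force']).round(1),(S.T@s['wrist_torque']).round(2),(S.T@(s['tool_pos']-SEAT)).round(1))"
```

```text
t 9.875 tcp [488.3 221.3 192.5] F [ 0.1  0.2 -3.2] gap 19.6 
 shift tool mm [-1.9 -3.1  8. ] shift in target axes [-1.9 -3.1  8. ] turn rad [ 0.0012 -0.0011 -0.0002]
[ 0.4 -1.7  3.1] [ 0.73 -0.07  0.04] [-28.1   7.1  -8.1]
[ 0.5 -0.9  2.3] [0.6  0.01 0.03] [-28.2   7.3  -8.2]
[-1.  -2.   2.3] [0.64 0.06 0.04] [-28.1   7.4  -8.3]
[-0.8 -1.8  2.4] [ 0.66  0.01 -0.05] [-28.1   7.5  -8.4]
```

Call:
play_rows(
  deltas=[
    [[0, -0.002, 0.002], [0, 0, 0], 0.95],
    [[0, -0.001, 0.002], [0, 0, 0], 0.95],
    [[0, 0, 0.0015], [0, 0, 0], 0.95],
    [[0, 0, 0], [0, 0, 0], 0.95],
  ],
)

```text
time: 10.58
tool_pos: [489.0, 221.4, 186.5]
tcp_rot: [147.9, -0.1, 86.6]
ft_force: [-0.6, 0.7, -4.1]
finger_gap: 19.7
```

```bash
cat >> h.py <<'E'
def feel(k=4):
    a=[]
    for i in range(k):
        eyes.snapshot('top');s=r.sense();a.append(np.r_[S.T@s['ft_force'],S.T@s['wrist_torque'],S.T@(s['tool_pos']-SEAT)])
    m=np.mean(a,0);Rc=Ro.from_euler('xyz',s["tcp_rot"],degrees=True).as_matrix()
    print("F",m[:3].round(1),"M",m[3:6].round(2),"off",m[6:].round(1),"turn",Ro.from_matrix(Rc.T@S).as_rotvec().round(4),"t",s["time"],"gap",s["finger_gap"].round(1))
E
python3 -c "
from h import *
feel()"
```

```text
Traceback (most recent call last):
  File "h.py", line 45, in feel
    print("F",m[:3].round(1),"M",m[3:6].round(2),"off",m[6:].round(1),"turn",Ro.from_matrix(Rc.T@S).as_rotvec().round(4),"t",s["time"],"gap",s["finger_gap"].round(1))
                                                                                                                                             ^^^^^^^^^^^^^^^^^^^^^
AttributeError: 'float' object has no attribute 'round'
```

```bash
sed -i 's/s\["finger_gap"\].round(1))$/round(s["finger_gap"],1))/' h.py
python3 -c "
from h import *
feel()"
```

```text
F [-0.1 -1.4  2.3] M [ 0.66 -0.02 -0.  ] off [-27.9   4.7  -2.8] turn [ 0.0023 -0.0017 -0.0008] t 10.975 gap 19.3
```

Call:
play_rows(
  deltas=[
    [[0, 0, 0.0015], [0.002, -0.002, -0.001], 0.95],
    [[0, 0, 0.001], [0, 0, 0], 0.95],
    [[0, 0, 0], [0, 0, 0], 0.95],
  ],
)

```text
time: 11.35
tool_pos: [491.0, 221.8, 186.5]
tcp_rot: [147.9, -0.0, 86.6]
ft_force: [-0.0, 0.5, -2.2]
finger_gap: 19.5
```

```bash
python3 -c "
from h import *
feel()"
```

```text
F [ 0.6 -1.7  0.5] M [ 0.64  0.03 -0.02] off [-27.5   6.1  -1.4] turn [ 0.0018 -0.0003 -0.0002] t 11.55 gap 19.7
```

Call:
play_rows(
  deltas=[
    [[0, -0.0015, 0.001], [0, 0, 0], 0.95],
    [[0, 0, 0.001], [0, 0, 0], 0.95],
    [[0, 0, 0], [0, 0, 0], 0.95],
  ],
)

```text
time: 11.92
tool_pos: [491.7, 222.0, 186.8]
tcp_rot: [147.7, -0.1, 86.6]
ft_force: [0.1, -0.1, -3.0]
finger_gap: 19.3
```

```bash
python3 -c "
from h import *
feel()"
```

```text
F [ 0.9 -2.2 -0.9] M [ 0.65  0.05 -0.01] off [-27.1   6.9  -1.4] turn [ 0.0051 -0.0011 -0.0009] t 12.125 gap 19.3
```

Call:
play_rows(
  deltas=[
    [[0, -0.001, -0.003], [0.004, 0, 0], 0.95],
    [[0.006, 0, 0], [0, 0, 0], 0.95],
    [[0.006, 0, 0], [0, 0, 0], 0.95],
    [[0.004, 0, 0], [0, 0, 0], 0.95],
    [[0, 0, 0], [0, 0, 0], 0.95],
  ],
)

```text
time: 12.75
tool_pos: [489.6, 239.2, 187.3]
tcp_rot: [148.1, -0.0, 86.6]
ft_force: [-0.2, -0.1, -3.6]
finger_gap: 19.5
```

```bash
python3 -c "
from h import *
feel()"
```

```text
F [ 0.5 -2.   2.9] M [ 0.67  0.02 -0.02] off [-10.6   4.5  -3.6] turn [-0.001   0.0003 -0.0008] t 12.95 gap 19.5
```

Call:
play_rows(
  deltas=[
    [[0.004, 0, 0], [0, 0, 0], 0.95],
    [[0.003, 0, 0], [0, 0, 0], 0.95],
    [[0, 0, 0], [0, 0, 0], 0.95],
  ],
)

```text
time: 13.32
tool_pos: [490.2, 245.9, 187.5]
tcp_rot: [148.0, -0.0, 86.5]
ft_force: [0.1, -0.5, -3.7]
finger_gap: 19.4
```

```bash
python3 -c "
from h import *
feel()
t,s=eyes.snapshot('top'),eyes.snapshot('scene')
a=cv2.resize(t[175:235,190:300],None,fx=4,fy=4,interpolation=2);b=cv2.resize(s[195:305,350:430],None,fx=4,fy=4,interpolation=2)
cv2.imwrite('pics/near2.png',np.hstack([cv2.copyMakeBorder(a,0,200,0,0,0),b])[:,:,::-1])"
```

```text
F [ 0.1 -1.7  2.7] M [ 0.64  0.01 -0.  ] off [-3.7  4.7 -3.6] turn [-0.0008  0.0005 -0.0015] t 13.525 gap 19.2
```

View pics/near2.png

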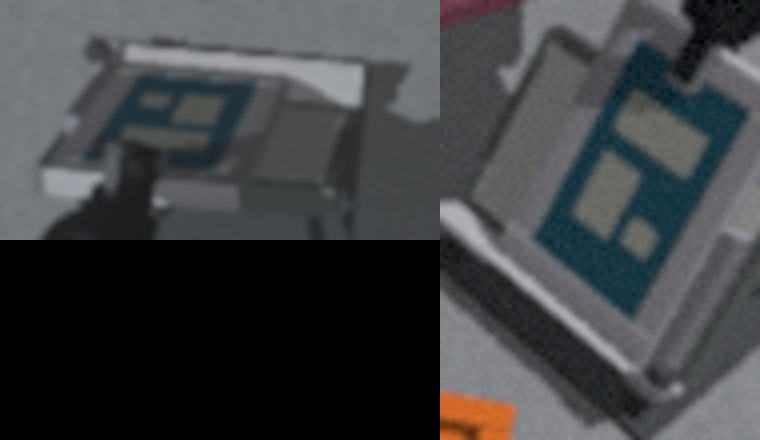

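Call:
play_rows(
  deltas=[
    [[0.0015, 0, 0], [0, 0, -0.001], 0.95],
    [[0.001, 0, 0], [0, 0, 0], 0.95],
    [[0, 0, 0], [0, 0, 0], 0.95],
  ],
)

```text
time: 14.0
tool_pos: [490.3, 247.6, 187.5]
tcp_rot: [148.0, 0.1, 86.5]
ft_force: [0.7, -0.6, -4.0]
finger_gap: 19.1
```

```bash
python3 -c "
from h import *
feel()"
```

```text
F [-1.4 -1.4  2.5] M [ 0.59 -0.42 -0.02] off [-1.8  4.8 -3.5] turn [-0.0008  0.0016 -0.0007] t 14.2 gap 19.6
```

Call:
play_rows(
  deltas=[
    [[0, -0.0015, 0], [0, 0, 0], 0.95],
    [[0, -0.0015, 0], [0, 0, 0], 0.95],
    [[0, 0, 0], [0, 0, 0], 0.95],
  ],
)

```text
time: 14.58
tool_pos: [487.8, 247.7, 186.0]
tcp_rot: [148.0, 0.0, 86.5]
ft_force: [-0.2, -1.6, -4.0]
finger_gap: 19.4
```

```bash
python3 -c "
from h import *
feel()"
```

```text
F [-1.5 -1.7  2.9] M [ 0.62 -0.36  0.02] off [-1.8  1.9 -3.6] turn [-0.0005  0.0016 -0.0009] t 14.775 gap 19.2
```

Call:
play_rows(
  deltas=[
    [[0, -0.0015, 0], [0, 0, 0], 0.95],
    [[0, -0.001, 0], [0, 0, 0], 0.95],
    [[0, 0, 0], [0, 0, 0], 0.95],
  ],
)

```text
time: 15.15
tool_pos: [486.1, 247.9, 185.1]
tcp_rot: [147.9, 0.0, 86.5]
ft_force: [2.0, -1.9, -4.5]
finger_gap: 19.5
```

```bash
python3 -c "
from h import *
feel()"
```

```text
F [-1.7 -0.5  3.7] M [ 0.21 -0.43 -0.09] off [-1.8 -0.  -3.8] turn [ 0.0007  0.0015 -0.0009] t 15.35 gap 19.4
```

Call:
play_rows(
  deltas=[
    [[0, 0, 0.0012], [0, 0, 0], 0.95],
    [[0, 0, 0.001], [0, 0, 0], 0.95],
    [[0, 0, 0], [0, 0, 0], 0.95],
  ],
)

```text
time: 15.72
tool_pos: [487.3, 247.8, 183.3]
tcp_rot: [148.0, 0.0, 86.5]
ft_force: [0.9, -1.8, -2.6]
finger_gap: 19.4
```

```bash
python3 -c "
from h import *
feel()"
```

```text
F [-1.9 -0.2  3. ] M [ 0.25 -0.43 -0.09] off [-1.8  0.  -1.6] turn [ 0.0007  0.0016 -0.001 ] t 15.925 gap 19.8
```

Call:
play_rows(
  deltas=[
    [[0, 0, 0.001], [0, 0, 0], 0.95],
    [[0, 0, 0.001], [0, 0, 0], 0.95],
    [[0, 0, 0], [0, 0, 0], 0.95],
  ],
)

```text
time: 16.3
tool_pos: [488.2, 247.7, 183.9]
tcp_rot: [147.9, 0.0, 86.4]
ft_force: [-0.1, -0.7, -3.6]
finger_gap: 19.7
```

```bash
python3 -c "
from h import *
feel()"
```

```text
F [-3.  -2.9 -2.4] M [ 0.91 -0.58 -0.09] off [-1.8  1.2 -1.5] turn [ 0.0014  0.002  -0.0019] t 16.5 gap 19.4
```

Call:
play_rows(
  deltas=[
    [[0, -0.001, 0], [0, 0, 0], 0.95],
    [[0, -0.0005, 0], [0, 0, 0], 0.95],
    [[0, 0, 0], [0, 0, 0], 0.95],
  ],
)

```text
time: 16.88
tool_pos: [487.6, 247.7, 183.4]
tcp_rot: [147.9, 0.0, 86.4]
ft_force: [0.2, -2.5, -0.6]
finger_gap: 19.6
```

```bash
python3 -c "
from h import *
feel()"
```

```text
F [-2.9 -0.7  0.9] M [ 0.32 -0.51  0.04] off [-1.8  0.3 -1.6] turn [ 0.0026  0.0018 -0.0022] t 17.075 gap 19.6
```

Call:
play_rows(
  deltas=[
    [[0, 0, 0], [0, 0, 0], 0.7],
    [[0, 0, 0], [0, 0, 0], 0.65],
    [[0, 0, 0], [0, 0, 0], 0.5],
    [[0, 0, 0], [0, 0, 0], 0.4],
    [[0, 0, 0], [0, 0, 0], 0.4],
  ],
)

```text
time: 17.7
tool_pos: [488.5, 249.4, 185.2]
tcp_rot: [147.7, -0.2, 86.5]
ft_force: [-0.1, 0.9, -0.0]
finger_gap: 51.2
```

```bash
python3 -c "
from h import *
feel()
t,s=eyes.snapshot('top'),eyes.snapshot('scene')
a=cv2.resize(t[175:235,190:300],None,fx=4,fy=4,interpolation=2);b=cv2.resize(s[195:305,350:430],None,fx=4,fy=4,interpolation=2)
cv2.imwrite('pics/rel.png',np.hstack([cv2.copyMakeBorder(a,0,200,0,0,0),b])[:,:,::-1])"
```

```text
F [ 0.1  0.1 -0.2] M [ 0.26 -0.02 -0.01] off [-0.1  1.9 -2.7] turn [ 0.0053 -0.0017 -0.0026] t 17.9 gap 51.2
```

View pics/rel.png

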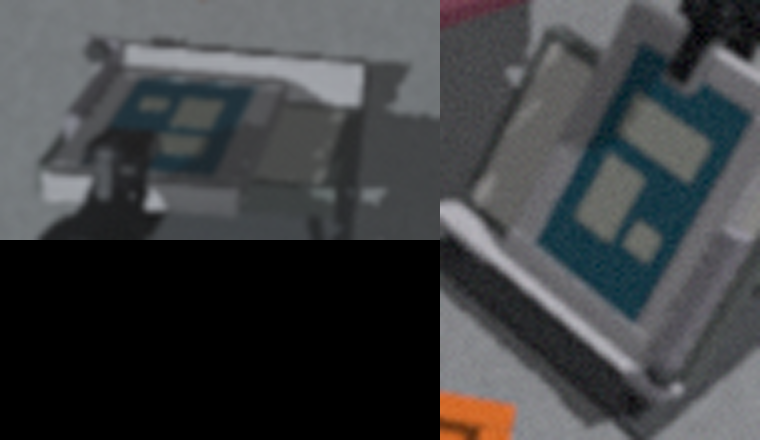

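Call:
play_rows(
  deltas=[
    [[0, 0, -0.004], [0, 0, 0], 0.4],
    [[0, 0, -0.006], [0, 0, 0], 0.4],
    [[0, 0, -0.015], [0, 0, 0], 0.4],
    [[0, 0, -0.025], [0, 0, 0], 0.4],
    [[0, 0, -0.04], [0, 0, 0], 0.4],
    [[0, 0, -0.04], [0, 0, 0], 0.4],
    [[0, 0, -0.02], [0, 0, 0], 0.4],
    [[0, 0, 0], [0, 0, 0], 0.4],
  ],
)

```text
time: 19.0
tool_pos: [403.5, 254.1, 321.6]
tcp_rot: [147.6, -0.4, 86.6]
ft_force: [0.0, 1.0, -0.6]
finger_gap: 51.3
```

```bash
python3 -c "
from h import *
feel(2)
t,s=eyes.snapshot('top')[:,:,::-1].copy(),eyes.snapshot('scene')[:,:,::-1].copy()
cv2.imwrite('pics/end_t.png',t);cv2.imwrite('pics/end_s.png',s)
a=cv2.resize(t[150:240,190:300],None,fx=4,fy=4,interpolation=2);b=cv2.resize(s[195:305,350:430],None,fx=4,fy=4,interpolation=2)
cv2.imwrite('pics/end.png',np.hstack([cv2.copyMakeBorder(a,0,80,0,0,0),b]))
# expected top-view pixels of seated screen / stop
for nm,p in (('top back L',SEAT*0+C-1.8*S[:,0]+65*S[:,0]-10*S[:,1]-100*S[:,2]),('top front L',C+63.2*S[:,0]+10*S[:,1]-100*S[:,2]),('top front R',C-66.8*S[:,0]+10*S[:,1]-100*S[:,2]),('bot front L',C+63.2*S[:,0]+10*S[:,1]+100*S[:,2])): print(nm,proj('top',p).round(1),proj('scene',p).round(1))
"
```

```text
F [0.5 0.5 0.1] M [ 0.25  0.01 -0.03] off [  -0.9    1.2 -161.8] turn [ 0.0052 -0.0033 -0.0039] t 19.1 gap 51.6
top back L [200.5 224.4] [441.5 221.2]
top front L [200.2 217.6] [438.1 221.3]
top front R [249.  221.9] [396.8 194.4]
bot front L [220.3 190.2] [399.4 287.7]
```

View pics/end.png

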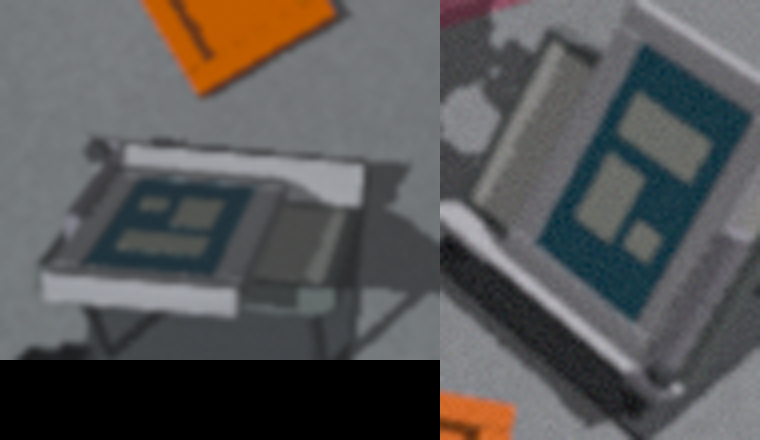

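Run:
```python
from h import *
t=cv2.imread("pics/end_t.png");cc,ss=np.cos(np.radians(32)),np.sin(np.radians(32))
def line(nm,p,q,s,z):
    a,b,n=edge(t,p,q,s);A,B=onz("top",a,z),onz("top",b,z)
    print(nm,n,np.round(a,1),np.round(b,1),A.round(1),B.round(1),"yaw",np.degrees(np.arctan2((B-A)[0],-(B-A)[1])).round(2))
line("top front",(203,217.8),(247,221.8),1,35+200*cc+20*ss)
line("top back",(203,224.5),(247,228.5),-1,35+200*cc)
c,s=np.cos(np.radians(24)),np.sin(np.radians(24))
line("a front",(359,181.4),(420,185.8),1,130*c+20*s)
line("c front",(358,172.5),(412,176.7),1,118*c+20*s)
g=cv2.cvtColor(t,cv2.COLOR_BGR2GRAY);print(g[202:213:2,200:215]);print(g[221:226,196:206]);print(g[222:226,244:254])
```

```text
top front 45 [203.  218.2] [247.  221.8] [481.6 305.5 215.2] [475.4 188.6 215.2] yaw -3.05
top back 45 [203.  224.9] [247.  228.7] [465.  307.3 204.6] [458.  189.4 204.6] yaw -3.39
a front 61 [359.  179.1] [420.  183.8] [ 618.6 -117.2  126.9] [ 609.7 -296.   126.9] yaw -2.85
c front 50 [358.  175.7] [412.  179.9] [ 631.3 -115.4  115.9] [ 623.1 -275.5  115.9] yaw -2.9
[[120 122 121 119 119 117 110  92  77  69  65  61  63  74  81]
 [121 121 121 120 118 118 119 119 115  98  78  73  76  80  83]
 [121 120 120 121 118 117 122 127 123 106  89  84  83  83  82]
 [121 122 121 115 102  89 103 113 101  85  83  83  83  82  76]
 [120 120 111  89  68  66  80  87  83  82  82  82  80  71  58]
 [118 104  79  63  65  74  79  82  81  82  81  77  67  54  48]]
[[119 117 112 107 125 148 157 158 159 159]
 [119 117 112 111 124 147 156 157 156 157]
 [119 117 115 116 129 147 156 158 158 157]
 [120 119 118 118 128 144 153 157 157 155]
 [121 120 120 119 123 130 137 139 138 135]]
[[137 138 139 135 118  88  65  60  64  66]
 [159 159 160 157 137  99  70  63  64  64]
 [161 161 162 158 140 103  75  69  67  65]
 [159 159 159 156 139 103  77  74  73  72]]
```

```bash
python3 -c "
from bench import r
print(r.hand_in(), r.sense()['time'])"
```

```text
the job is handed in; nothing more can be done
the job is handed in; nothing more can be done
```

I drew the tall screen up out of the stack, carried it to the light panel and eased it to the stop, the panel face and the ledge by feel. Contact stayed at about 2–5 N on each. I then released it, backed the arm clear and handed the job in at about 19 s.

**Seated screen:**
- Its top edges lie about 1 mm from where the seated position puts them.
- Its yaw is -3.1 to -3.4° against the panel's -3.3 to -3.5°.
- Its side edges fall within about half a pixel of the position where I felt it touch the stop. After release, the picture shows it still against the stop.

**Stop:** its end patch in the top view has not visibly moved.

**Low screens:** all three were still leaning after they settled. The top edges of two of them (a and c) moved about 7–10 mm by my measurement. I judged the third (b), behind the tall one, only by eye in the picture taken after the draw.

**Bystanders:** the arm's path kept clear of the squeegee, ink tub and tape, but I did not measure them again at the end.

No check failed. The only oddity was a few millimetres of drift in the arm during moves, which I corrected as I went.

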